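# Sort the loaded sample canister from the empty one by weight

## Task

Two closed metal sample canisters that look exactly alike stand on the bench: one is loaded and heavy, the other is empty and light. Lift them to feel which is which, then stand the heavy one upright in the small green tray and the light one upright in the small yellow tray, and let go of both.

Things in the scene. Friction and masses are not known exactly. Their poses are not given: they have to be found in the camera images.
- canister_1: sample canister one: upright aluminium cylinder, 44 mm across, with a ribbed black lid 46 mm across (top 12 mm, fixed); 72 mm tall in all. Origin at the centre of its underside, z up; yaw does not matter. Grip the body below the lid. Both look alike: either one may be the loaded one (0.49 to 0.62 kg), the other is empty (about 0.11 kg). Contents stay inside, may shift 2 mm.
- canister_2: sample canister two: upright aluminium cylinder, 44 mm across, with a ribbed black lid 46 mm across (top 12 mm, fixed); 72 mm tall in all. Origin at the centre of its underside, z up; yaw does not matter. Grip the body below the lid. Both look alike: either one may be the loaded one (0.49 to 0.62 kg), the other is empty (about 0.11 kg). Contents stay inside, may shift 2 mm.
- green_tray: green open square sorting tray, 120 x 120 x 25 mm outside, walls and floor 4 mm thick, fixed to the bench. Origin at the centre of its underside, z up, x and y along its sides. For the heavy, loaded canister.
- yellow_tray: yellow open square sorting tray, 120 x 120 x 25 mm outside, walls and floor 4 mm thick, fixed to the bench. Origin at the centre of its underside, z up, x and y along its sides. For the light, empty canister.
Mind the look-alikes: they are no part of the job. Leave any turquoise look-alike of the canister_2 alone.

How it is judged (in metres and radians):
At the end, for the whole second after the job is handed in: The canister that weighs on its tray with more than 2.8 N (the loaded one) stands in the green tray and the one that weighs less (the empty one) in the yellow tray, each on the tray's floor inside its walls, within 10 degrees of upright, at rest (((x of canister_1 in the frame of green_tray between -0.05 and 0.05 m and y of canister_1 in the frame of green_tray between -0.05 and 0.05 m and z of canister_1 in the frame of green_tray below 0.012 m and angle between each of canister_1, canister_2's own z axis and vertical below 0.18 rad and linear speed of each of canister_1, canister_2 below 0.02 m/s and contact force between canister_1 and green_tray above 2.8 N and x of canister_2 in the frame of yellow_tray between -0.05 and 0.05 m and y of canister_2 in the frame of yellow_tray between -0.05 and 0.05 m and z of canister_2 in the frame of yellow_tray below 0.012 m and contact force between canister_2 and yellow_tray between 0.4 and 2.8 N) or (x of canister_2 in the frame of green_tray between -0.05 and 0.05 m and y of canister_2 in the frame of green_tray between -0.05 and 0.05 m and z of canister_2 in the frame of green_tray below 0.012 m and angle between each of canister_2, canister_1's own z axis and vertical below 0.18 rad and linear speed of each of canister_2, canister_1 below 0.02 m/s and contact force between canister_2 and green_tray above 2.8 N and x of canister_1 in the frame of yellow_tray between -0.05 and 0.05 m and y of canister_1 in the frame of yellow_tray between -0.05 and 0.05 m and z of canister_1 in the frame of yellow_tray below 0.012 m and contact force between canister_1 and yellow_tray between 0.4 and 2.8 N))); the robot touches nothing.
It also fails if it takes over 61 s, if anything falls off the work surface, if the arm or the gripper's body presses on something with over 40 N, if the wrist force passes 120 N, or if a joint passes its speed limit or range.

## Robot

A 6-joint arm with a two-finger parallel gripper is mounted at the origin on the work surface; the furniture and walls round the work are solid. World frame = base frame: x ahead of the robot, y to its left, z up, the work surface at z = 0. Lengths are in mm, angles in rad, forces in N, time in s.
With the tool pointing down it reaches from about 350 to 975 mm from the base axis. Payload 7.1 kg.
Tool frame: the origin (TCP) lies midway between the tips of the shut fingers; the grasp point (between the pads) lies 19 mm behind it; z points along the fingers, y is the line along which they close (so a half turn about z gives the same grasp; the last joint's range is limited). The gripper opens to 88 mm and grips with 3 to 60 N. Pads are 20 mm wide; open, the fingers measure 115 mm over their backs; the gripper's body (75 mm by 178 mm) begins 61 mm behind the grasp point.
Start: joints at [-1.227, 0.423, 1.63, -0, 1.089, -0.019], TCP at [221.825, -584.293, 222.675] pointing down, gripper open.
Joint ranges: [-3, 3], [-0.9, 2.11], [0.09, 2.58], [-1.31, 4.45], [0.11, 2.69], [-2.54, 2.54]. Speed limits (rad/s): [2.39, 2.39, 3.01, 3.14, 3.14, 3.14].

## Interface

Orientations are given as a rotation vector (axis times angle).
In Python, from workcell import ctrl gives the robot as it stands.
- The arm moves only by the shell command python3 -m inch 'ROWS' [OPENING]. ROWS is JSON, a list of rows, each an object with "xyz": the shift along the tool's x, y, z in mm, a list of three; "rot": the turn, a rotation vector about the tool's x, y, z in rad, a list of three. In form: [{"xyz": [dx, dy, dz], "rot": [ax, ay, az]}, ...]. A call has 1 to 12 rows; each row is the pose to reach, as a shift and turn from the pose commanded when the call began, along the tool's axes at that moment; what a row does not reach only later rows make up. A row lasts 1/12 s, in which the tool goes at most 41.7 mm and 7.16 degrees, less where a joint would pass 70% of its speed; a pose out of reach is approached as far as the arm can. A call with a gripper value outside its range is refused whole. OPENING is the closure in counts, from 0 (fully open) to 255 (shut), set as the call begins (- or left out, the last holds). The fingers move at their own pace and stop on an object; the grip force is fixed at half the most. Time passes only in rows, so rows that repeat a pose let the fingers close. It gives the time, the measured TCP pose, the force, the opening and the grip force at its end, in the units of the state.
- ctrl.get_obs(): the state, without advancing time (a new reading comes with each control period).
- ctrl.get_image(name): name is "scene" or "top" or "wrist"; returns the picture (480x640x3 uint8, red, green, blue); there is no depth.
- ctrl.camera_model(name): a dict with "fx", "fy", "cx", "cy" (pixels), "position" and "attitude" of the camera in the world. Camera axes: x right, y up, looking along -z (the intrinsics and any distortion apply to the point x, -y, -z); pixel columns grow to the right and rows downward; lengths in mm; the calibration is good to about 2 mm. A picture is of the moment at which its call begins: read the wrist's pose just before it. camera_model takes no time and is no camera call; for the wrist camera it gives the pose at the moment of the call.
- ctrl.close_job(): hands the job in; it is judged then, once.
The state is a dict: "t": time; "qpos": joint angles; "qvel": joint speeds; "joint_torque": joint torques, N m; "ee_pos": TCP position; "orientation": TCP orientation; "ft_force": force on the tool from outside, world axes, zero at the start; "moment": the same for the moment, N m; "width": finger opening in mm; "grasp_force": force on a finger pad.
Only numpy, scipy, OpenCV 4.12 (cv2) and the standard library are available. Lean on these libraries where they do the work, as an engineer would, in place of code of your own. Each camera call takes 0.05 s, during which the arm holds its last target. There are 200 camera calls.

## Working session

There is one attempt and no reset: what is moved stays moved. The work goes in short steps, Python scripts to look and compute and a shell command to move; the robot and the scene stay as the last step left them, time stands still between calls to the robot, and variables do not carry over. Pictures are saved under pics/ and viewed, at most 10 in all, crops included, and the job is handed in when it is done.

```bash
mkdir -p pics; ls
python3 - <<'E'
from workcell import ctrl
import cv2
o=ctrl.get_obs()
print({k:o[k] for k in("t","ee_pos","orientation","ft_force","width")})
for n in("scene","top"):
    im=ctrl.get_image(n); cv2.imwrite(f"pics/{n}0.png",im[:,:,::-1]); print(n,ctrl.camera_model(n))
E
```

```text
pics
{'t': 0.0, 'ee_pos': array([ 221.64226774, -583.78026301,  221.89108403]), 'orientation': array([-3.08854682e+00, -5.66549842e-01,  4.31622741e-04]), 'ft_force': array([ 0.77417329,  0.4251369 , -0.94577213]), 'width': 87.69437659058983}
scene {'fx': 570.9455484859897, 'fy': 570.9455484859897, 'cx': 317.85265358667016, 'cy': 235.4045087659896, 'position': array([241.80042894, 478.6604023 , 725.48622322]), 'attitude': array([ 0.23513133, -1.03355146, -2.51353375])}
top {'fx': 515.4342927339409, 'fy': 515.4342927339409, 'cx': 314.39299101538546, 'cy': 244.47308197849418, 'position': array([ 420.21144517, -114.35379028,  993.70032972]), 'attitude': array([ 0.09583569, -0.12178281, -1.55434917])}
```

View pics/scene0.png

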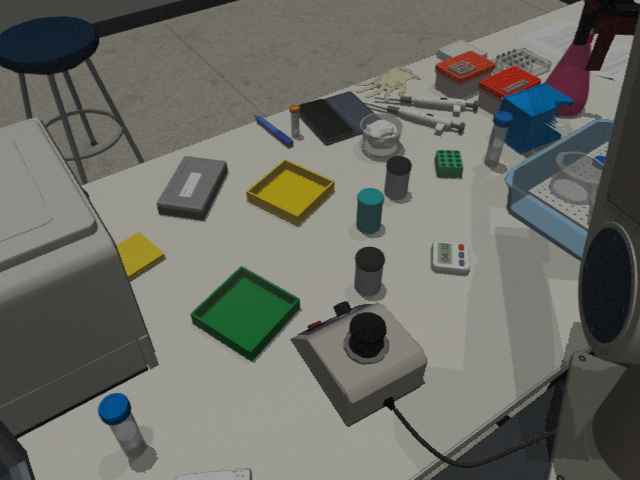

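View pics/top0.png

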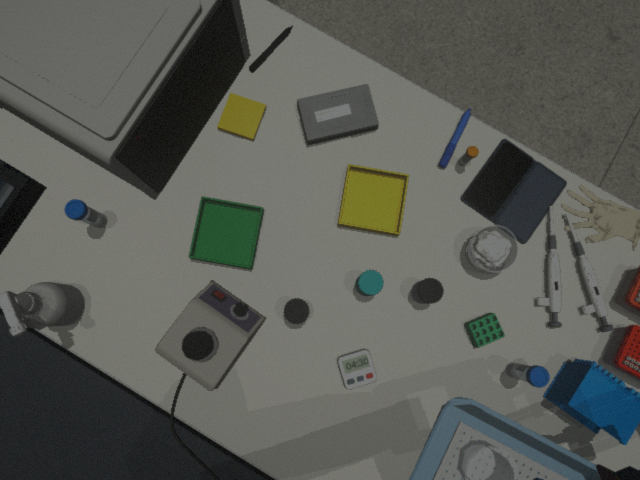

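The scene view shows black-lidded canisters at (370,258) and (398,165), with the turquoise decoy at (370,195). In the top view the lids are at (296,311) and (428,291), the decoy at (370,283), the green tray at (227,233) and the yellow tray at (374,200).

```bash
cat > h.py <<'E'
import numpy as np, cv2
from scipy.spatial.transform import Rotation as R
from workcell import ctrl
def ray(cam,u,v,z):
    m=cam if isinstance(cam,dict) else ctrl.camera_model(cam)
    d=R.from_rotvec(m["attitude"]).apply([(u-m["cx"])/m["fx"],-(v-m["cy"])/m["fy"],-1])
    p=np.array(m["position"]); return p+d*(z-p[2])/d[2]
def px(cam,P):
    m=ctrl.camera_model(cam); q=R.from_rotvec(m["attitude"]).inv().apply(np.array(P)-m["position"])
    return np.array([m["cx"]-m["fx"]*q[0]/q[2], m["cy"]+m["fy"]*q[1]/q[2]])
def blobs(mask,lo):
    mask=cv2.morphologyEx(mask.astype(np.uint8),cv2.MORPH_OPEN,np.ones((3,3)))
    return [c for c in cv2.findContours(mask,cv2.RETR_EXTERNAL,cv2.CHAIN_APPROX_NONE)[0] if cv2.contourArea(c)>lo]
def go(P):
    "world displacement -> tool axes from measured pose"
    o=ctrl.get_obs(); return R.from_rotvec(o["orientation"]).inv().apply(np.array(P)-o["ee_pos"]).round(1)
E
python3 - <<'E'
from h import *
for n,pts in(("top",[(296,311),(428,291)]),("scene",[(370,258),(398,165)])):
    im=cv2.imread(f"pics/{n}0.png"); hsv=cv2.cvtColor(im,cv2.COLOR_BGR2HSV)
    for x,y in pts:
        m=np.zeros(im.shape[:2],bool); m[y-28:y+28,x-28:x+28]=True
        for c in blobs(m&(hsv[:,:,2]<60),60):
            (a,b),ax,ang=cv2.fitEllipse(c); print(n,"lid",(a,b),np.round(ax,1),ray(n,a,b,72).round(),ray(n,a,b,66).round())
    for nm,lo,hi in(("green",(50,120,50),(80,255,255)),("yellow",(20,120,60),(35,255,255)),("turq",(82,120,50),(100,255,255))):
        for c in blobs(cv2.inRange(hsv,lo,hi),600 if nm!="turq" else 400):
            r=cv2.minAreaRect(c); print(n,nm,np.round(r[0]),np.round(r[1]),ray(n,*r[0],25 if nm!="turq" else 72).round())
            if n=="top" and nm!="turq": print([ray(n,*p,25).round() for p in cv2.boxPoints(r)])
o=ctrl.get_obs();print(R.from_rotvec(o["orientation"]).as_matrix().round(3))
E
```

```text
top lid (295.9955139160156, 310.9713439941406) [23.8 24.6] [430. -98.  72.] [430. -98.  66.]
top lid (426.8535461425781, 291.0771789550781) [23.8 31.7] [ 468. -331.   72.] [ 468. -333.   66.]
top green [227. 235.] [59. 57.] [571.  37.  25.]
[array([528.,  99.,  25.]), array([635.,  84.,  25.]), array([616., -27.,  25.]), array([509., -10.,  25.])]
top yellow [373. 200.] [62. 60.] [ 644. -242.   25.]
[array([ 595., -173.,   25.]), array([ 713., -193.,   25.]), array([ 694., -312.,   25.]), array([ 577., -291.,   25.])]
top yellow [241. 116.] [40. 38.] [808.  17.  25.]
[array([783.,  65.,  25.]), array([857.,  44.,  25.]), array([832., -30.,  25.]), array([759.,  -9.,  25.])]
top turq [370. 282.] [23. 22.] [ 482. -229.   72.]
scene lid (369.4869079589844, 259.6831359863281) [25.7 28.9] [427. -91.  72.] [429. -97.  66.]
scene lid (398.0125732421875, 165.87734985351562) [20.  24.9] [ 467. -329.   72.] [ 469. -337.   66.]
scene green [243. 310.] [80. 65.] [575.  47.  25.]
scene yellow [138. 253.] [37. 42.] [795.  22.  25.]
scene yellow [290. 191.] [78. 56.] [ 640. -229.   25.]
[[ 0.935  0.355 -0.   ]
 [ 0.355 -0.935  0.001]
 [ 0.    -0.001 -1.   ]]
```

```bash
python3 -m inch '[{"xyz":[20,-10,0],"rot":[0,0,-0.06]},{"xyz":[60,-28,0],"rot":[0,0,-0.18]},{"xyz":[98,-45,0],"rot":[0,0,-0.3]},{"xyz":[135,-63,0],"rot":[0,0,-0.42]},{"xyz":[172,-80,0],"rot":[0,0,-0.54]},{"xyz":[209,-98,0],"rot":[0,0,-0.66]},{"xyz":[246,-116,0],"rot":[0,0,-0.78]},{"xyz":[283,-133,0],"rot":[0,0,-0.9]},{"xyz":[308,-145,0],"rot":[0,0,-1.02]},{"xyz":[319,-150,0],"rot":[0,0,-1.14]},{"xyz":[319,-150,0],"rot":[0,0,-1.208]},{"xyz":[319,-150,0],"rot":[0,0,-1.208]}]' 40
python3 - <<'E'
from h import *
m=ctrl.camera_model("wrist");im=ctrl.get_image("wrist");cv2.imwrite("pics/w1.png",im[:,:,::-1])
o=ctrl.get_obs();print(o["ee_pos"],o["orientation"],R.from_rotvec(o["orientation"]).as_matrix().round(3),m)
print(px("wrist",[467,-330,72]))
E
```

```text
t: 1.1
ee_pos: [467.4, -329.8, 222.3]
orientation: [-2.216, -2.226, 0.0]
ft_force: [-0.9, -0.2, 0.7]
width: 73.9
grasp_force: 0.0
[ 466.9100155  -330.30259143  222.32219288] [-2.22142278e+00 -2.22046636e+00  3.07515478e-04] [[ 0.     1.    -0.001]
 [ 1.    -0.     0.   ]
 [ 0.    -0.001 -1.   ]] {'fx': 343.3645979048589, 'fy': 343.3645979048589, 'cx': 322.63136647589516, 'cy': 232.50856334137947, 'position': array([ 466.97939734, -263.76812889,  384.19876168]), 'attitude': array([-0.24458155, -0.00077787,  0.0043686 ])}
[322.73087368 219.69702402]
```

View pics/w1.png

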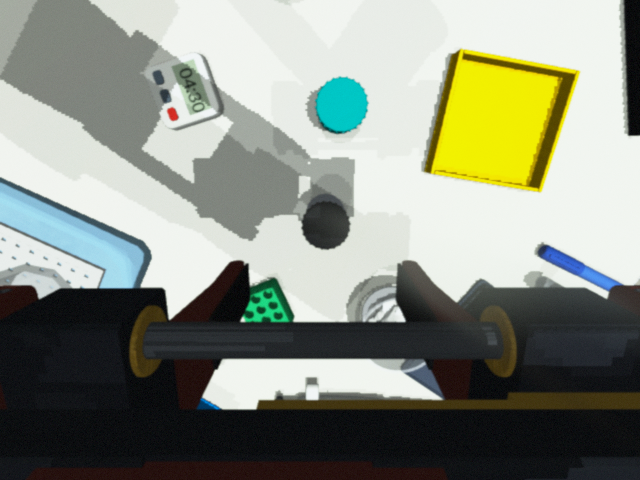

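The wrist view shows the lid at about (326,224), the yellow tray rim corners at (461,49), (579,71), (541,191) and (427,172), and both fingertips clear of the jar.

Run:
```python
from h import *
im=cv2.imread("pics/w1.png"); g=im.max(2); m=np.zeros(g.shape,bool); m[180:256,290:362]=True
for t in(50,70,90):
  for c in blobs(m&(g<t),200):
    e=cv2.fitEllipse(c); print(t,np.round(e[0]),np.round(e[1]),e[2],cv2.boundingRect(c),ray("wrist",*e[0],72).round(1))
x,y,z=ray("wrist",326,225,72); print(x,y)
P=[ray("wrist",*p,25) for p in[(461,49),(579,71),(541,191),(427,172)]]
print(np.round(P),np.mean(P,0).round(), [np.linalg.norm(P[i]-P[i-1]).round() for i in range(4)])
```

```text
50 [315. 232.] [20. 32.] 141.87686157226562 (304, 218, 26, 30) [ 460.  -341.9   72. ]
70 [325. 224.] [45. 47.] 2.4095306396484375 (303, 201, 45, 48) [ 469.3 -334.2   72. ]
90 [325. 222.] [45. 54.] 178.439453125 (302, 194, 47, 55) [ 469.4 -332.    72. ]
470.0447264210171 -335.0496730330224
[[ 599. -174.   25.]
 [ 714. -193.   25.]
 [ 696. -309.   25.]
 [ 575. -290.   25.]] [ 646. -242.   25.] [np.float64(118.0), np.float64(117.0), np.float64(117.0), np.float64(122.0)]
```

```bash
python3 -m inch '[{"xyz":[-3,2,15],"rot":[0,0,0]},{"xyz":[-3,2,45],"rot":[0,0,0]},{"xyz":[-3,2,80],"rot":[0,0,0]},{"xyz":[-3,2,115],"rot":[0,0,0]},{"xyz":[-3,2,150],"rot":[0,0,0]},{"xyz":[-3,2,175],"rot":[0,0,0]},{"xyz":[-3,2,190],"rot":[0,0,0]},{"xyz":[-3,2,199],"rot":[0,0,0]},{"xyz":[-3,2,201],"rot":[0,0,0]}]' 40
python3 -m inch '[{"xyz":[0,0,0],"rot":[0,0,0]},{"xyz":[0,0,0],"rot":[0,0,0]},{"xyz":[0,0,0],"rot":[0,0,0]},{"xyz":[0,0,0],"rot":[0,0,0]},{"xyz":[0,0,0],"rot":[0,0,0]},{"xyz":[0,0,0],"rot":[0,0,0]}]' 200
```

```text
t: 1.9
ee_pos: [467.6, -333.7, 20.0]
orientation: [-2.222, -2.216, 0.001]
ft_force: [0.5, -0.5, 0.6]
width: 74.0
grasp_force: 0.0
t: 2.4
ee_pos: [469.6, -334.3, 22.6]
orientation: [2.22, 2.22, 0.001]
ft_force: [1.0, -0.1, 3.8]
width: 44.1
grasp_force: 30.0
```

```bash
python3 -m inch '[{"xyz":[0,0,-3],"rot":[0,0,0]},{"xyz":[0,0,-12],"rot":[0,0,0]},{"xyz":[0,0,-26],"rot":[0,0,0]},{"xyz":[0,0,-40],"rot":[0,0,0]},{"xyz":[0,0,-52],"rot":[0,0,0]},{"xyz":[0,0,-58],"rot":[0,0,0]},{"xyz":[0,0,-60],"rot":[0,0,0]},{"xyz":[0,0,-60],"rot":[0,0,0]},{"xyz":[0,0,-60],"rot":[0,0,0]},{"xyz":[0,0,-60],"rot":[0,0,0]},{"xyz":[0,0,-60],"rot":[0,0,0]}]'
for i in 1 2 3; do python3 -m inch '[{"xyz":[0,0,0],"rot":[0,0,0]},{"xyz":[0,0,0],"rot":[0,0,0]}]' | grep -E "ft|width|ee"; done
```

```text
t: 3.32
ee_pos: [468.4, -333.5, 81.0]
orientation: [-2.221, -2.22, 0.0]
ft_force: [0.3, -0.6, -1.7]
width: 44.3
grasp_force: 30.0
ee_pos: [468.6, -333.7, 81.2]
ft_force: [0.3, 0.0, -0.8]
width: 44.0
ee_pos: [468.8, -333.8, 81.5]
ft_force: [-0.3, 0.4, -1.6]
width: 43.7
ee_pos: [468.8, -333.8, 81.7]
ft_force: [0.5, -0.2, -0.0]
width: 44.1
```

```bash
python3 -m inch '[{"xyz":[3,6,-8],"rot":[0,0,0]},{"xyz":[13,25,-15],"rot":[0,0,0]},{"xyz":[27,51,-15],"rot":[0,0,0]},{"xyz":[42,80,-15],"rot":[0,0,0]},{"xyz":[57,109,-15],"rot":[0,0,0]},{"xyz":[71,136,-15],"rot":[0,0,0]},{"xyz":[83,158,-15],"rot":[0,0,0]},{"xyz":[90,172,-15],"rot":[0,0,0]},{"xyz":[92,177,-15],"rot":[0,0,0]},{"xyz":[92,177,-15],"rot":[0,0,0]},{"xyz":[92,177,-15],"rot":[0,0,0]}]'
python3 - <<'E'
from h import *
print([ctrl.get_obs()["ft_force"][2].round(2)])
im=ctrl.get_image("top"); cv2.imwrite("pics/t2.png",im[:,:,::-1])
im=ctrl.get_image("wrist"); cv2.imwrite("pics/w2.png",im[:,:,::-1]); print(go([646,-242,26]))
E
```

```text
t: 4.73
ee_pos: [645.3, -241.8, 96.7]
orientation: [-2.221, -2.221, 0.001]
ft_force: [0.2, -0.8, -0.9]
width: 43.8
grasp_force: 30.0
[np.float64(-0.89)]
[ 0.4  1.4 70.7]
```

View pics/w2.png

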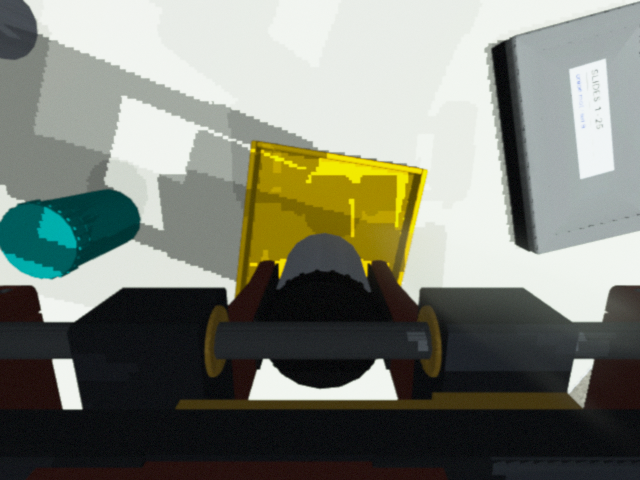

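The canister is held upright between the fingers at (322,330). The tray's far rim runs from (252,142) to (427,170), so it's centred over the tray; lowering now.

```bash
python3 -m inch '[{"xyz":[0,0,6],"rot":[0,0,0]},{"xyz":[0,0,18],"rot":[0,0,0]},{"xyz":[0,0,32],"rot":[0,0,0]},{"xyz":[0,0,46],"rot":[0,0,0]},{"xyz":[0,0,57],"rot":[0,0,0]},{"xyz":[0,0,64],"rot":[0,0,0]},{"xyz":[0,0,67],"rot":[0,0,0]},{"xyz":[0,0,69],"rot":[0,0,0]},{"xyz":[0,0,70],"rot":[0,0,0]},{"xyz":[0,0,70],"rot":[0,0,0]},{"xyz":[0,0,70],"rot":[0,0,0]}]'
python3 -m inch '[{"xyz":[0,0,0],"rot":[0,0,0]},{"xyz":[0,0,0],"rot":[0,0,0]},{"xyz":[0,0,0],"rot":[0,0,0]},{"xyz":[0,0,0],"rot":[0,0,0]},{"xyz":[0,0,0],"rot":[0,0,0]}]' 80
```

```text
t: 5.75
ee_pos: [646.4, -242.0, 27.3]
orientation: [2.22, 2.221, 0.001]
ft_force: [-0.7, 1.2, 0.3]
width: 44.4
grasp_force: 30.0
t: 6.17
ee_pos: [646.0, -241.9, 26.9]
orientation: [2.221, 2.221, 0.0]
ft_force: [0.1, 0.7, 0.4]
width: 60.3
grasp_force: 0.0
```

```bash
python3 -m inch '[{"xyz":[0,0,-8],"rot":[0,0,0]},{"xyz":[0,0,-30],"rot":[0,0,0]},{"xyz":[0,0,-65],"rot":[0,0,0]},{"xyz":[0,0,-100],"rot":[0,0,0]},{"xyz":[20,-30,-135],"rot":[0,0,0]},{"xyz":[40,-60,-155],"rot":[0,0,0]},{"xyz":[62,-92,-170],"rot":[0,0,0]},{"xyz":[84,-125,-180],"rot":[0,0,0]},{"xyz":[106,-158,-185],"rot":[0,0,0]},{"xyz":[125,-186,-190],"rot":[0,0,0]},{"xyz":[138,-206,-195],"rot":[0,0,0]},{"xyz":[145,-216,-195],"rot":[0,0,0]}]' 40
python3 -m inch '[{"xyz":[0,0,0],"rot":[0,0,0]},{"xyz":[0,0,0],"rot":[0,0,0]}]' >/dev/null
python3 - <<'E'
from h import *
im=ctrl.get_image("wrist"); cv2.imwrite("pics/w3.png",im[:,:,::-1]); o=ctrl.get_obs(); print(o["ee_pos"],o["ft_force"])
im=im[:,:,::-1]; g=im.max(2); u,v=px("wrist",[430,-97,72]).astype(int); print(u,v)
m=np.zeros(g.shape,bool); m[v-36:v+36,u-36:u+36]=True
for t in(50,60,70):
  for c in blobs(m&(g<t),200):
    e=cv2.fitEllipse(c); print(t,np.round(e[0]),np.round(e[1]),cv2.boundingRect(c),ray("wrist",*e[0],72).round(1))
E
```

```text
t: 7.17
ee_pos: [427.5, -95.5, 222.9]
orientation: [2.22, 2.222, 0.001]
ft_force: [1.3, 0.1, -0.1]
width: 74.2
grasp_force: 0.0
[431.44332262 -97.48574389 222.10474471] [-0.07216125 -0.72539632  0.40191351]
320 219
50 [312. 223.] [19. 38.] (299, 202, 28, 38) [ 421.5 -100.7   72. ]
50 [325. 200.] [12. 32.] (307, 194, 34, 14) [434.4 -79.3  72. ]
60 [320. 216.] [41. 48.] (299, 193, 45, 47) [429.3 -93.6  72. ]
70 [321. 216.] [45. 48.] (299, 193, 46, 48) [430.7 -94.1  72. ]
```

View pics/w3.png

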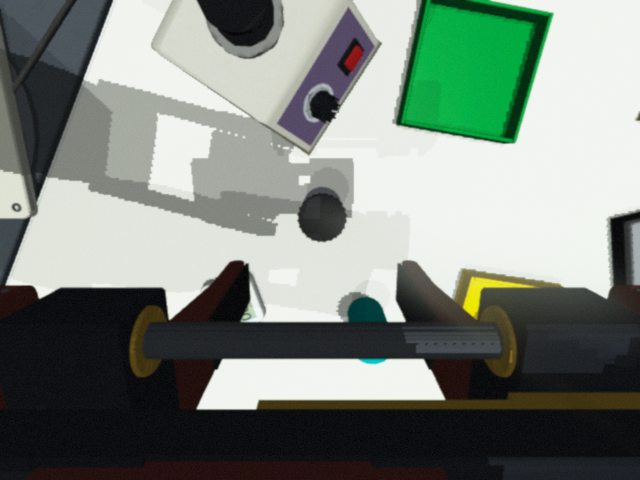

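The lid is at (322,217). The instrument's nearest corner is at (310,152), clear of the fingers. The green tray's visible corners are at (552,13), (515,142) and (398,124).

```bash
python3 - <<'E'
from h import *
a,b,c=[ray("wrist",*p,25) for p in[(552,13),(515,142),(398,124)]]
print(a,b,c,np.linalg.norm(a-b),np.linalg.norm(c-b),(a+c)/2)
E
python3 -m inch '[{"xyz":[2,-1,15],"rot":[0,0,0]},{"xyz":[2,-1,45],"rot":[0,0,0]},{"xyz":[2,-1,80],"rot":[0,0,0]},{"xyz":[2,-1,115],"rot":[0,0,0]},{"xyz":[2,-1,150],"rot":[0,0,0]},{"xyz":[2,-1,175],"rot":[0,0,0]},{"xyz":[2,-1,190],"rot":[0,0,0]},{"xyz":[2,-1,199],"rot":[0,0,0]},{"xyz":[2,-1,201],"rot":[0,0,0]}]' 40
python3 -m inch '[{"xyz":[0,0,0],"rot":[0,0,0]},{"xyz":[0,0,0],"rot":[0,0,0]},{"xyz":[0,0,0],"rot":[0,0,0]},{"xyz":[0,0,0],"rot":[0,0,0]},{"xyz":[0,0,0],"rot":[0,0,0]},{"xyz":[0,0,0],"rot":[0,0,0]}]' 200
python3 -m inch '[{"xyz":[0,0,-3],"rot":[0,0,0]},{"xyz":[0,0,-12],"rot":[0,0,0]},{"xyz":[0,0,-26],"rot":[0,0,0]},{"xyz":[0,0,-40],"rot":[0,0,0]},{"xyz":[0,0,-56],"rot":[0,0,0]},{"xyz":[0,0,-68],"rot":[0,0,0]},{"xyz":[0,0,-75],"rot":[0,0,0]},{"xyz":[0,0,-75],"rot":[0,0,0]},{"xyz":[0,0,-75],"rot":[0,0,0]},{"xyz":[0,0,-75],"rot":[0,0,0]},{"xyz":[0,0,-75],"rot":[0,0,0]}]'
for i in 1 2 3; do python3 -m inch '[{"xyz":[0,0,0],"rot":[0,0,0]},{"xyz":[0,0,0],"rot":[0,0,0]}]' | grep -E "ft|width|ee"; done
```

```text
[645.34584065  89.07934718  25.        ] [626.70233574 -26.98280894  25.        ] [507.25221857  -9.59205883  25.        ] 117.55000791058713 120.70943906577895 [576.29902961  39.74364417  25.        ]
t: 8.13
ee_pos: [429.0, -95.3, 18.6]
orientation: [-2.22, -2.219, 0.002]
ft_force: [-0.3, 0.0, -0.0]
width: 73.4
grasp_force: 0.0
t: 8.63
ee_pos: [430.1, -95.1, 21.6]
orientation: [2.22, 2.22, 0.002]
ft_force: [1.7, 0.8, 7.0]
width: 44.5
grasp_force: 30.0
t: 9.55
ee_pos: [428.1, -94.7, 95.0]
orientation: [-2.22, -2.22, 0.001]
ft_force: [-0.0, 0.1, -4.7]
width: 44.5
grasp_force: 30.0
ee_pos: [428.4, -94.7, 95.1]
ft_force: [-0.0, 0.4, -5.5]
width: 44.2
ee_pos: [428.7, -94.8, 95.4]
ft_force: [0.5, 1.1, -5.1]
width: 44.0
ee_pos: [428.8, -94.8, 95.6]
ft_force: [-0.1, 0.5, -5.8]
width: 44.4
```

```bash
python3 -m inch '[{"xyz":[0,6,-3],"rot":[0,0,0]},{"xyz":[2,24,-5],"rot":[0,0,0]},{"xyz":[8,48,-5],"rot":[0,0,0]},{"xyz":[20,74,-5],"rot":[0,0,0]},{"xyz":[38,98,-5],"rot":[0,0,0]},{"xyz":[60,118,-5],"rot":[0,0,0]},{"xyz":[84,133,-5],"rot":[0,0,0]},{"xyz":[106,142,-5],"rot":[0,0,0]},{"xyz":[123,146,-5],"rot":[0,0,0]},{"xyz":[132,147,-5],"rot":[0,0,0]},{"xyz":[135,147,-5],"rot":[0,0,0]},{"xyz":[135,147,-5],"rot":[0,0,0]}]'
python3 -m inch '[{"xyz":[0,0,0],"rot":[0,0,0]},{"xyz":[0,0,0],"rot":[0,0,0]}]'
python3 - <<'E'
from h import *
im=ctrl.get_image("wrist"); cv2.imwrite("pics/w4.png",im[:,:,::-1]); print(go([576,40,26]))
E
```

```text
t: 11.05
ee_pos: [575.4, 40.5, 100.5]
orientation: [-2.22, -2.222, 0.001]
ft_force: [-0.4, 0.5, -5.0]
width: 44.0
grasp_force: 30.0
t: 11.22
ee_pos: [575.4, 39.2, 100.7]
orientation: [-2.222, -2.22, 0.001]
ft_force: [0.3, -0.2, -5.3]
width: 44.3
grasp_force: 30.0
[ 0.9  0.5 74.7]
```

View pics/w4.png

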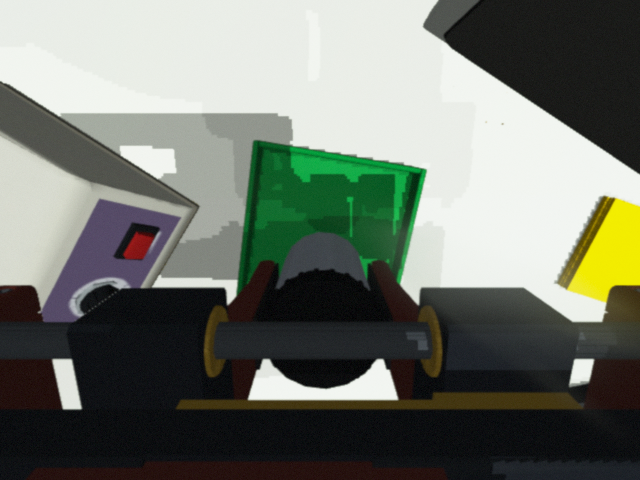

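Held over green and centred just as it was over the yellow tray. Before lowering I'll check the height of the instrument beside the tray, by triangulating the switch and the knob.

Run:
```python
from h import *
for a,b in(((137,241),(218,295)),((198,206),(211,283))):
  for z in(20,40,60,80): print(z,ray("wrist",*a,z).round(),ray("top",*b,z).round())
```

```text
20 [440.  38.  20.] [458.  50.  20.]
40 [451.  44.  40.] [457.  47.  40.]
60 [462.  49.  60.] [456.  43.  60.]
80 [473.  55.  80.] [456.  40.  80.]
20 [487.  64.  20.] [480.  64.  20.]
40 [494.  68.  40.] [479.  60.  40.]
60 [501.  71.  60.] [478.  57.  60.]
80 [509.  74.  80.] [477.  53.  80.]
```

Switch height is about 50 mm, well below the gripper body at 106 mm, so it's safe to lower.

```bash
python3 -m inch '[{"xyz":[0,0,6],"rot":[0,0,0]},{"xyz":[0,0,18],"rot":[0,0,0]},{"xyz":[0,0,32],"rot":[0,0,0]},{"xyz":[0,0,46],"rot":[0,0,0]},{"xyz":[0,0,58],"rot":[0,0,0]},{"xyz":[0,0,66],"rot":[0,0,0]},{"xyz":[0,0,70],"rot":[0,0,0]},{"xyz":[0,0,73],"rot":[0,0,0]},{"xyz":[0,0,74],"rot":[0,0,0]},{"xyz":[0,0,74],"rot":[0,0,0]},{"xyz":[0,0,74],"rot":[0,0,0]}]'
python3 -m inch '[{"xyz":[0,0,0],"rot":[0,0,0]},{"xyz":[0,0,0],"rot":[0,0,0]},{"xyz":[0,0,0],"rot":[0,0,0]},{"xyz":[0,0,0],"rot":[0,0,0]},{"xyz":[0,0,0],"rot":[0,0,0]}]' 80
python3 -m inch '[{"xyz":[0,0,-8],"rot":[0,0,0]},{"xyz":[0,0,-30],"rot":[0,0,0]},{"xyz":[0,0,-65],"rot":[0,0,0]},{"xyz":[0,0,-100],"rot":[0,0,0]},{"xyz":[0,0,-135],"rot":[0,0,0]},{"xyz":[-35,0,-165],"rot":[0,0,0]},{"xyz":[-70,0,-185],"rot":[0,0,0]},{"xyz":[-95,-20,-195],"rot":[0,0,0]},{"xyz":[-110,-50,-200],"rot":[0,0,0]},{"xyz":[-120,-70,-200],"rot":[0,0,0]},{"xyz":[-120,-70,-200],"rot":[0,0,0]},{"xyz":[-120,-70,-200],"rot":[0,0,0]}]'
python3 - <<'E'
from h import *
a=ctrl.get_image("scene")[100:400,100:500];cv2.imwrite("pics/s5.png",cv2.resize(a,(800,600))[:,:,::-1])
o=ctrl.get_obs();print(o["t"],o["ee_pos"],o["ft_force"])
E
```

```text
t: 12.18
ee_pos: [576.3, 40.2, 27.2]
orientation: [2.221, 2.221, 0.001]
ft_force: [-0.1, 0.0, -5.2]
width: 44.3
grasp_force: 30.0
t: 12.6
ee_pos: [576.2, 40.2, 27.1]
orientation: [2.221, 2.221, 0.001]
ft_force: [-0.2, -0.4, 0.4]
width: 60.1
grasp_force: 0.0
t: 13.6
ee_pos: [505.4, -80.3, 227.6]
orientation: [2.223, 2.219, 0.001]
ft_force: [1.1, 0.0, 0.1]
width: 60.4
grasp_force: 0.0
13.65 [506.3021418  -79.94078165 227.43405595] [0.32015602 0.15624716 1.55393284]
```

View pics/s5.png

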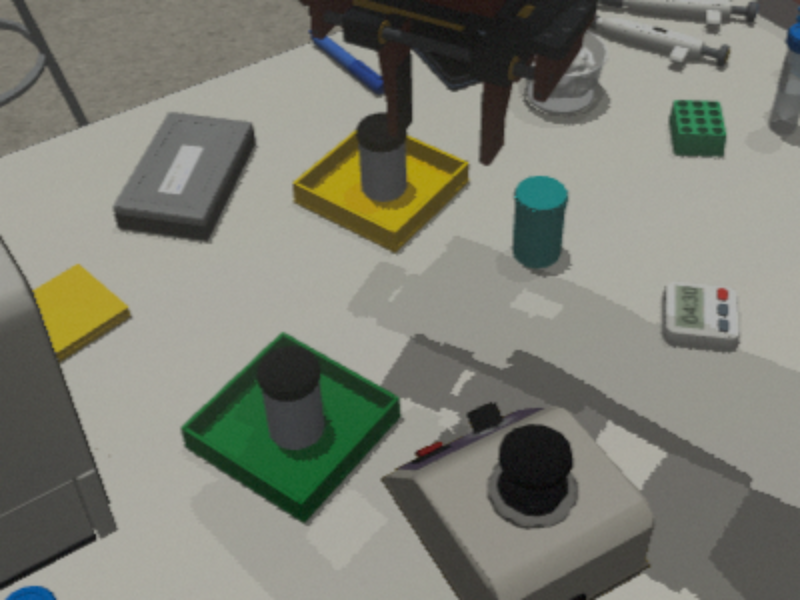

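Both canisters stand upright near the middle of their trays: the heavy one in green at (290,395), the light one in yellow at (383,158). The gripper is clear of everything.

```bash
python3 -c "
from workcell import ctrl
print(ctrl.close_job())"
```

```text
the job is handed in; nothing more can be done
None
```

I stood the heavy canister (about 5.3 N when lifted) upright in the green tray and the light one (about 1 N) in the yellow tray, released both, and handed the job in at about 13.7 s; the hand-in gave no verdict.

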